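# Restock the drinks tray in the cold room

## Task

The black tray has three lanes, one kind of bottle to a lane, and one bottle of each kind already stands at the rear of its lane. Among the six loose bottles on the bench find the one of exactly the same shape and size as each of these, and stand it upright in the same lane, in front of its fellow; set the bottles down, do not drop them. The other three loose bottles only look similar: leave them standing where they are, and knock nothing over.

Things in the scene. Friction and masses are not known exactly. Their poses are not given: they have to be found in the camera images.
- tray: Black tray, 3 lanes, fixed; 208 mm deep (x), 289 wide (y). Origin under its centre on the bench; x points from low front to rear wall, y across the lanes. Lane centres y = -95, 0, 95 mm; lanes 91 wide, 200 long inside, floor 4 thick. Walls 4 thick: between lanes 40 high (58 at rear), rear 58, front lip 22. Free place in each lane at x = -43 mm. Litter nearby under 25 mm high; taller gear at bench edges.
- long_first_c (a point): Already in the tray, at the rear of its lane (x about +52 mm, any of the three lanes): shows which lane is its kind's. Long-necked round bottle, 180 mm tall: body 61 mm across up to height 95, shoulder to 135, straight neck 28 across to 168, cap 29.6 across to 180. Amber glass, steel cap, 0.3 to 0.6 kg. Point: on its axis, half-way up, z up.
- stubby_first_c (a point): Already in the tray, at the rear of its lane (x about +52 mm, any of the three lanes): shows which lane is its kind's. Stubby round bottle, 135 mm tall: body 64 mm across up to height 70, shoulder to 92, straight neck 30 across to 123, cap 31.6 across to 135. Amber glass, steel cap, 0.3 to 0.6 kg. Point: on its axis, half-way up, z up.
- square_first_c (a point): Already in the tray, at the rear of its lane (x about +52 mm, any of the three lanes): shows which lane is its kind's. Square-bodied bottle, 150 mm tall: body 58 x 58 mm (sides along x and y) up to height 90, shoulder to 108, round neck 37 across to 124, round cap 38.6 across to 150. Amber glass, steel cap, 0.3 to 0.6 kg. Point: on its axis, half-way up, z up.
- long_loose_c (a point): The loose bottle on the bench of the same kind as the long one in the tray. Long-necked round bottle, 180 mm tall: body 61 mm across up to height 95, shoulder to 135, straight neck 28 across to 168, cap 29.6 across to 180. Amber glass, steel cap, 0.3 to 0.6 kg. Point: on its axis, half-way up, z up.
- stubby_loose_c (a point): The loose bottle on the bench of the same kind as the stubby one in the tray. Stubby round bottle, 135 mm tall: body 64 mm across up to height 70, shoulder to 92, straight neck 30 across to 123, cap 31.6 across to 135. Amber glass, steel cap, 0.3 to 0.6 kg. Point: on its axis, half-way up, z up.
- square_loose_c (a point): The loose bottle on the bench of the same kind as the square one in the tray. Square-bodied bottle, 150 mm tall: body 58 x 58 mm (sides along x and y) up to height 90, shoulder to 108, round neck 37 across to 124, round cap 38.6 across to 150. Amber glass, steel cap, 0.3 to 0.6 kg. Point: on its axis, half-way up, z up.
- long_small_c (a point): Does not belong: like the long-necked bottle but smaller, 140 mm tall, body 48 mm across, neck 24 mm; stands on the bench. The point is on its axis, half-way up.
- stubby_low_c (a point): Does not belong: like the stubby bottle, as wide (64 mm), but only 100 mm tall; stands on the bench. The point is on its axis, half-way up.
- round_body_c (a point): Does not belong: like the square bottle, 150 mm tall with the same neck and cap, but its body is round, 58 mm across; stands on the bench. The point is on its axis, half-way up.

How it is judged (in metres and radians):
At the end, for the whole second after the job is handed in: In each lane two bottles of one kind: the old one behind tray x = 10 mm, the new one in front of it, both within 30 mm of the lane's centre line, on its floor (8 mm), upright (0.12 rad), at rest. The three that do not belong stand upright within 30 mm of where they were (((y of long_first_c in the frame of tray between -0.125 and -0.065 m and y of long_loose_c in the frame of tray between -0.125 and -0.065 m) or (y of long_first_c in the frame of tray between -0.03 and 0.03 m and y of long_loose_c in the frame of tray between -0.03 and 0.03 m) or (y of long_first_c in the frame of tray between 0.065 and 0.125 m and y of long_loose_c in the frame of tray between 0.065 and 0.125 m)) and x of long_first_c in the frame of tray between 0.01 and 0.095 m and z of long_first_c in the frame of tray between 0.086 and 0.102 m and angle between each of long_first_c, long_loose_c, stubby_first_c, stubby_loose_c, square_first_c, square_loose_c, long_small_c, stubby_low_c, round_body_c's own z axis and vertical below 0.12 rad and linear speed of each of long_first, long_loose, stubby_first, stubby_loose, square_first, square_loose below 0.02 m/s and angular speed of each of long_first, long_loose, stubby_first, stubby_loose, square_first, square_loose below 0.2 rad/s and x of long_loose_c in the frame of tray between -0.095 and 0.01 m and z of long_loose_c in the frame of tray between 0.086 and 0.102 m and ((y of stubby_first_c in the frame of tray between -0.125 and -0.065 m and y of stubby_loose_c in the frame of tray between -0.125 and -0.065 m) or (y of stubby_first_c in the frame of tray between -0.03 and 0.03 m and y of stubby_loose_c in the frame of tray between -0.03 and 0.03 m) or (y of stubby_first_c in the frame of tray between 0.065 and 0.125 m and y of stubby_loose_c in the frame of tray between 0.065 and 0.125 m)) and x of stubby_first_c in the frame of tray between 0.01 and 0.095 m and z of stubby_first_c in the frame of tray between 0.0635 and 0.0795 m and x of stubby_loose_c in the frame of tray between -0.095 and 0.01 m and z of stubby_loose_c in the frame of tray between 0.0635 and 0.0795 m and ((y of square_first_c in the frame of tray between -0.125 and -0.065 m and y of square_loose_c in the frame of tray between -0.125 and -0.065 m) or (y of square_first_c in the frame of tray between -0.03 and 0.03 m and y of square_loose_c in the frame of tray between -0.03 and 0.03 m) or (y of square_first_c in the frame of tray between 0.065 and 0.125 m and y of square_loose_c in the frame of tray between 0.065 and 0.125 m)) and x of square_first_c in the frame of tray between 0.01 and 0.095 m and z of square_first_c in the frame of tray between 0.071 and 0.087 m and x of square_loose_c in the frame of tray between -0.095 and 0.01 m and z of square_loose_c in the frame of tray between 0.071 and 0.087 m and distance of each of long_small_c, stubby_low_c, round_body_c from where it was at the start of the episode below 0.03 m); the robot touches nothing.
It fails at once if a bottle is knocked over or carried lying (more than 0.6 rad off upright) (angle between any of long_first_c, stubby_first_c, square_first_c, long_loose_c, stubby_loose_c, square_loose_c, long_small_c, stubby_low_c, round_body_c's own z axis and vertical above 0.6 rad).
It fails at once if one of the three bottles that do not belong is shifted by more than 30 mm (distance of any of long_small_c, stubby_low_c, round_body_c from where it was at the start of the episode above 0.03 m).
It fails at once if a bottle is dropped or flung: faster than 0.6 m/s (a fall of about 2 cm) while the fingers do not touch it ((linear speed of long_loose above 0.6 m/s and contact force between long_loose and the fingers below 0.01 N) or (linear speed of stubby_loose above 0.6 m/s and contact force between stubby_loose and the fingers below 0.01 N) or (linear speed of square_loose above 0.6 m/s and contact force between square_loose and the fingers below 0.01 N)).
It also fails if it takes over 96 s, if anything falls off the work surface, if the arm or the gripper's body presses on something with over 40 N, if the wrist force passes 120 N, or if a joint passes its speed limit or range.

## Robot

A 6-joint arm with a two-finger parallel gripper is mounted at the origin on the work surface. World frame = base frame: x ahead of the robot, y to its left, z up, the work surface at z = 0. Lengths are in mm, angles in rad, forces in N, time in s.
With the tool pointing down it reaches from about 350 to 775 mm from the base axis. Payload 5.5 kg.
Tool frame: the origin (TCP) lies between the finger pads; the fingertips stand 22 mm ahead of it and the grasp point (between the pads) lies 3 mm ahead of it; z points along the fingers, y is the direction in which the jaws open and shut (so a half turn about z gives the same grasp; the last joint's range is limited). The gripper opens to 85 mm and grips with 20 to 120 N. Pads are 22 mm wide; open, the fingers measure 114 mm over their backs; the gripper's body (76 mm by 85 mm) begins 54 mm behind the grasp point. The pads swing forward as they close: fully open they stand 13 mm farther back than shut.
Start: joints at [1.089, 0.313, 0.046, 1.304, 0, 1.431], TCP at [192.756, 541.77, 253.323] pointing down, gripper open.
Joint ranges: [-2.76, 2.76], [-0.86, 1.69], [-1.03, 1.26], [-2.2, 2.34], [-1.47, 1.5], [-3.14, 3.14]. Speed limits (rad/s): [2.57, 2.57, 3.14, 3.14, 3.14, 3.14].

## Interface

Orientations are given as a unit quaternion [x, y, z, w].
In Python, from station import arm gives the robot as it stands. The module is installed in compiled form; this text tells all that it offers.
- The arm moves only by the shell command python3 -m crank 'ROWS' [FORCE]. ROWS is JSON, a list that holds one entry, the list of rows, each a list of 7 numbers: the shift along the tool's x, y, z in m, then the turn, a rotation vector about the tool's x, y, z in rad, then the closure, from 0 (fully open) to 1 (shut). In form: [[[dx, dy, dz, rx, ry, rz, gripper], ...]]. A call has 1 to 20 rows; each row is the pose to reach, as a shift and turn from the pose commanded when the call began, along the tool's axes at that moment; what a row does not reach only later rows make up. A row lasts 1/12 s, in which the tool goes at most 41.7 mm and 7.16 degrees, less where a joint would pass 70% of its speed; a pose out of reach is approached as far as the arm can. A call with a gripper value outside its range is refused whole. The fingers move at their own pace and stop on an object; FORCE is the grip in N (left out, the last holds). Time passes only in rows, so rows that repeat a pose let the fingers close. It gives the time, the measured TCP pose, the force and the opening at its end, in the units of the state.
- arm.get_obs(): the state, without advancing time (a new reading comes with each control period).
- arm.grab_frame(name): name is "scene" or "side" or "wrist"; returns a dict with "frame" (384x512x3 uint8, red, green, blue), "K" (3x3 intrinsics, pixels), "k1" (the pictures are not rectified: a ray, as slopes to the right and down, at radius r is drawn at 1 + k1 r^2 times it, then the intrinsics apply), "origin" and "attitude" of the camera in the world. Camera axes: x right, y down, z forward; pixel columns grow to the right and rows downward; lengths in mm; the calibration is good to about 2 mm. A picture is of the moment at which its call begins. There is no depth.
- arm.close_job(): hands the job in, once; it reports no verdict.
The state is a dict: "clock": time; "q": joint angles; "dq": joint speeds; "joint_torque": joint torques, N m; "eef_pos": TCP position; "tool_rot": TCP orientation; "force": force on the tool from outside, world axes, zero at the start; "ft_torque": the same for the moment, N m; "finger_gap": finger opening in mm.
Only numpy, scipy, OpenCV 4.12 (cv2) and the standard library are available. Lean on these libraries where they do the work, as an engineer would, in place of code of your own. Each camera call takes 0.05 s, during which the arm holds its last target.

## Working session

There is one attempt and no reset: what is moved stays moved. The work goes in short steps, Python scripts to look and compute and a shell command to move; the robot and the scene stay as the last step left them, time stands still between calls to the robot, and variables do not carry over. Pictures are saved under pics/ and viewed, and the job is handed in when it is done.

```bash
mkdir -p pics; cat > h.py <<'E'
import numpy as np, cv2
from scipy.spatial.transform import Rotation as R
from station import arm
def grab(n,fn):
    f=arm.grab_frame(n); cv2.imwrite('pics/'+fn,cv2.cvtColor(f['frame'],cv2.COLOR_RGB2BGR)); return f
E
python3 - <<'E'
from h import *
print(arm.get_obs())
for n in ['scene','side','wrist']:
    f=grab(n,n+'0.png'); np.savez('pics/'+n+'0.npz',**f)
    print(n,f['K'],f['k1'],f['origin'],f['attitude'])
E
```

```text
{'clock': 0.0, 'q': array([ 1.08937738e+00,  3.14003948e-01,  4.49788836e-02,  1.30357696e+00,
       -8.52951098e-06,  1.43121690e+00]), 'dq': array([-0.00186463,  0.00071293,  0.0004036 , -0.00099475, -0.00017204,
        0.00167232]), 'joint_torque': array([ 6.47234083e-04, -4.80622852e+01,  2.98534441e+01,  1.92880217e-02,
        9.58396276e-05, -2.98773230e-06]), 'eef_pos': array([192.53607285, 541.31667777, 252.40676182]), 'tool_rot': array([ 1.70088705e-01,  9.85428342e-01, -8.60980339e-04, -2.71790719e-04]), 'force': array([-1.15221646,  0.28625683,  0.64807269]), 'ft_torque': array([ 0.05157138, -0.003188  , -0.0242186 ]), 'finger_gap': 85.69736968839727}
scene [[462.27737915   0.         250.83861769]
 [  0.         462.27737915 198.50012983]
 [  0.           0.           1.        ]] -0.1385720330657675 [1055.45250695 -755.55826899 1034.10800566] [ 0.89367215  0.2627532  -0.09822042 -0.35023363]
side [[378.51170477   0.         252.93998025]
 [  0.         378.51170477 190.97144547]
 [  0.           0.           1.        ]] -0.09826371688977288 [494.4667118  750.99216025 864.25135247] [-0.04915561  0.92749278 -0.3697958   0.02432972]
wrist [[284.8019004    0.         256.99354099]
 [  0.         284.8019004  192.67692856]
 [  0.           0.           1.        ]] -0.03007391581563841 [117.23859169 568.57662365 373.2264452 ] [0.80654558 0.56887007 0.09251836 0.13157286]
```

View pics/scene0.png

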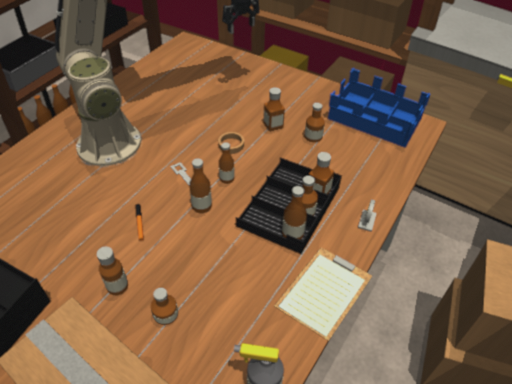

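View pics/side0.png

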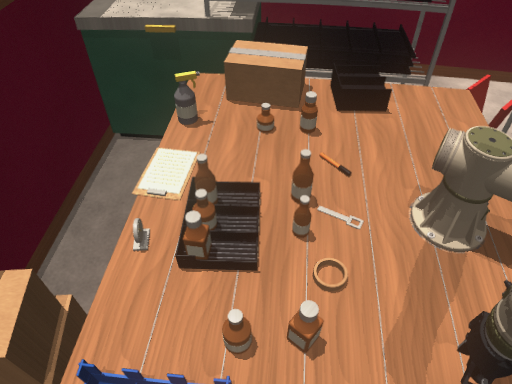

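View pics/wrist0.png

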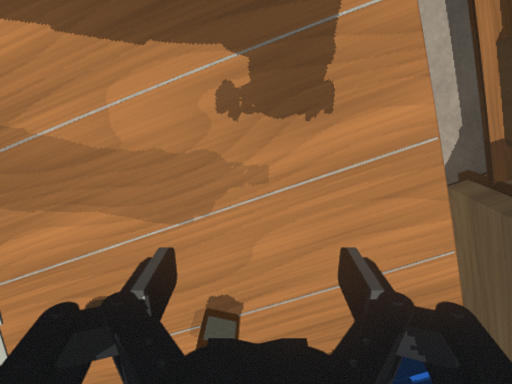

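```bash
python3 - <<'E'
import cv2,numpy as np
s=cv2.imread('pics/scene0.png');d=cv2.imread('pics/side0.png')
def c(im,x,y,w=64,h=64): return cv2.resize(im[max(0,y-h//2):y+h//2,max(0,x-w//2):x+w//2],(260,260),interpolation=cv2.INTER_CUBIC)
a=np.hstack([c(s,274,110),c(s,315,122),c(s,164,305)])
b=np.hstack([c(s,112,270),c(s,200,185),c(s,227,162)])
cv2.imwrite('pics/c1.png',np.vstack([a,b]))
a=np.hstack([c(d,305,325),c(d,237,330),c(d,265,118)])
b=np.hstack([c(d,309,112),c(d,302,178),c(d,302,216)])
cv2.imwrite('pics/c2.png',np.vstack([a,b]))
a=cv2.resize(s[145:250,230:350],None,fx=4,fy=4,interpolation=cv2.INTER_CUBIC)
cv2.imwrite('pics/c3.png',a)
cv2.imwrite('pics/c4.png',cv2.resize(d[145:280,165:275],None,fx=4,fy=4,interpolation=cv2.INTER_CUBIC))
E
```

```text
(no output)
```

View pics/c1.png

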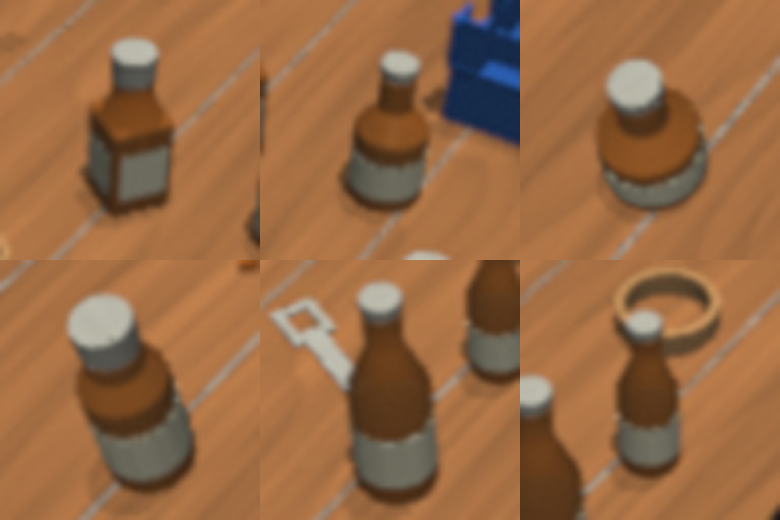

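View pics/c2.png

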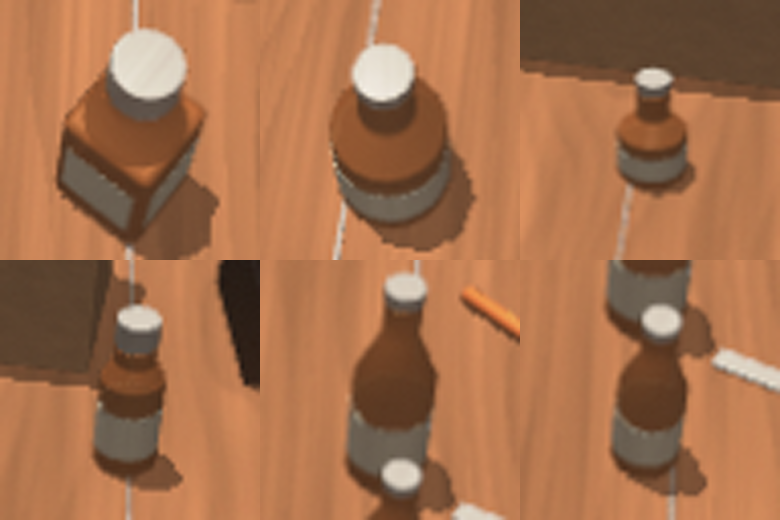

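View pics/c3.png

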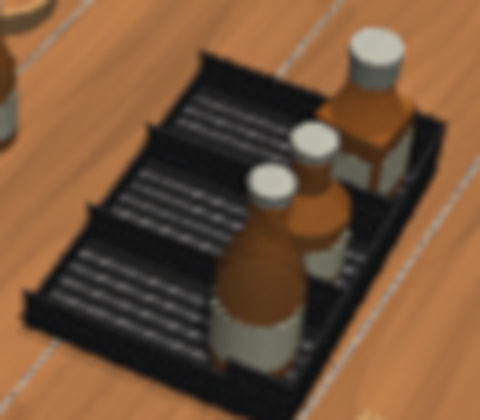

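View pics/c4.png

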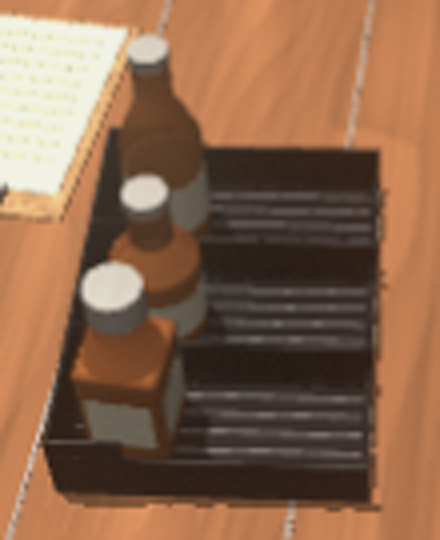

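```bash
cat >> h.py <<'E'
def ray(f,u,v):
    K=f['K'];k1=float(f['k1']);x=(u-K[0,2])/K[0,0];y=(v-K[1,2])/K[1,1]
    p=cv2.undistortPoints(np.array([[[u,v]]],float),K.astype(float),np.array([k1,0,0,0.]))[0,0]
    d=R.from_quat(f['attitude']).apply([p[0],p[1],1.]); return np.array(f['origin'],float),d/np.linalg.norm(d)
def onz(f,uv,z):
    o,d=ray(f,*uv); return (o+d*(z-o[2])/d[2])
def tri(fa,a,fb,b):
    o1,d1=ray(fa,*a);o2,d2=ray(fb,*b)
    t=np.linalg.lstsq(np.array([d1,-d2]).T,o2-o1,rcond=None)[0]
    p,q=o1+t[0]*d1,o2+t[1]*d2
    return (p+q)/2,np.linalg.norm(p-q)
def proj(f,P):
    Rm=R.from_quat(f['attitude']).as_matrix(); 
    return cv2.projectPoints(np.atleast_2d(P).astype(float)[:,None],cv2.Rodrigues(Rm.T)[0],-Rm.T@np.array(f['origin'],float),f['K'].astype(float),np.array([float(f['k1']),0,0,0.]))[0][:,0]
E
python3 - <<'E'
from h import *
np.set_printoptions(precision=1,suppress=True)
S=dict(np.load('pics/scene0.npz'));D=dict(np.load('pics/side0.npz'))
P=dict(square=((275.2,90.8),(309.2,309),150),stubby=((317.5,105.8),(235,315.7),135),low=((160.3,293.4),(265.7,105.2),100),round=((104.6,252.3),(311,94.3),150),long=((197.5,162.4),(305.7,152.2),180),small=((225.8,145.3),(304.5,198.3),140))
P['Tlong']=((230+272/4,145+182/4),(165+149/4,145+47/4),184)
P['Tstub']=((230+314/4,145+140/4),(165+145/4,145+192/4),139)
P['Tsq']=((230+377/4,145+47/4),(165+113/4,145+285/4),154)
for n,(a,b,z) in P.items():
    a=np.array(a)-.4;b=np.array(b)-.4
    p,e=tri(S,a,D,b); print(n,p,'err%.1f'%e,onz(S,a,z)[:2],onz(D,b,z)[:2],z)
E
```

```text
square [426.  393.  150.7] err0.7 [425.2 394. ] [426.3 392.8] 150
stubby [575.  415.7 135.6] err0.8 [574.3 416.3] [575.4 415.6] 135
low [ 582.7 -394.2  101. ] err0.1 [ 582.2 -393.8] [ 582.7 -395.7] 100
round [ 426.  -401.4  152.1] err1.2 [ 423.7 -400.6] [ 426.3 -404.1] 150
long [443.7 -55.5 181.3] err0.3 [443.  -54.4] [443.5 -57.1] 180
small [441.1  81.3 141.9] err0.4 [439.5  83.1] [441.1  79.7] 140
Tlong [723.9  -3.5 185.4] err1.5 [724.  -2.] [723.7  -5.4] 184
Tstub [711.9  88.  139.8] err0.0 [711.6  88.8] [712.1  87.3] 139
Tsq [711.5 181.1 155.3] err1.1 [711.5 182.6] [711.4 179.9] 154
```

```bash
python3 - <<'E'
import cv2,numpy as np
s=cv2.imread('pics/scene0.png');d=cv2.imread('pics/side0.png')
def g(im): return np.clip(255*(im/255.)**.55,0,255).astype(np.uint8)
cv2.imwrite('pics/c5.png',g(cv2.resize(s[155:250,230:345],None,fx=6,fy=6,interpolation=cv2.INTER_CUBIC)))
cv2.imwrite('pics/c6.png',g(cv2.resize(d[170:275,170:270],None,fx=5.5,fy=5.5,interpolation=cv2.INTER_CUBIC)))
E
```

```text
(no output)
```

View pics/c5.png

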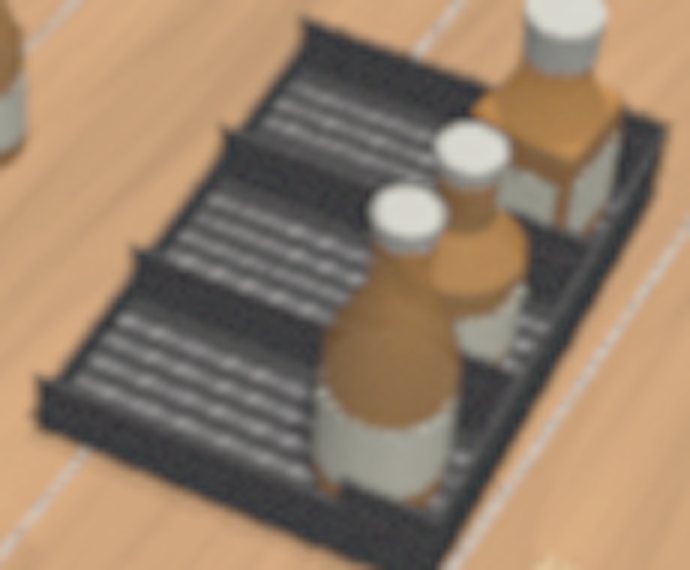

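View pics/c6.png

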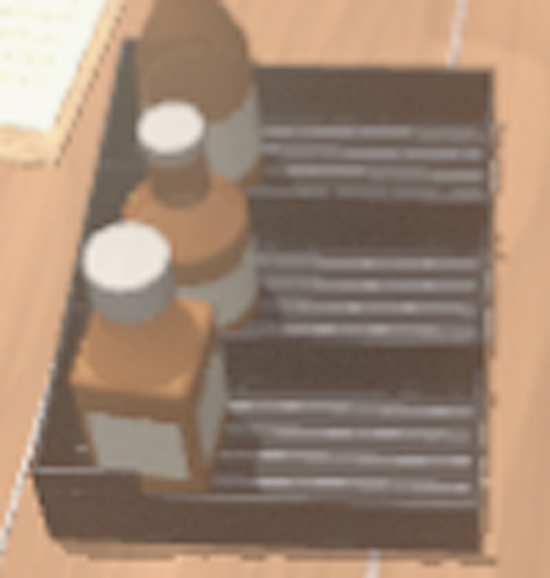

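```bash
python3 - <<'E'
from h import *
np.set_printoptions(precision=1,suppress=True)
S=dict(np.load('pics/scene0.npz'));D=dict(np.load('pics/side0.npz'))
A=np.array([(40,378),(135,252),(228,128),(305,20),(655,125)])/6+[230,155]-.4
B=np.array([(492,70),(490,197),(485,342),(480,502)])/5.5+[170,170]-.4
for a,b in zip(A,B): print(tri(S,a,D,b),onz(S,a,40),onz(D,b,40))
# rear corners z58 : side y- (125,40), y+(35,470)
for b in [(125,40),(35,470)]: print('rear58',onz(D,np.array(b)/5.5+[170,170]-.4,58))
print('rear y+ scene', onz(S,A[4],58))
print('front bottom y+ side',onz(D,np.array((480,550))/5.5+[170,170]-.4,0))
for b in [(40,415),(430,568)]: print('scene y- bottom front/rear',onz(S,np.array(b)/6+[230,155]-.4,0))
E
```

```text
(array([573.3, -63.4,  40.1]), np.float64(2.056803379582842)) [574.3 -63.1  40. ] [572.4 -64.1  40. ]
(array([565.9,  29.8,  38.9]), np.float64(3.6757123315564755)) [568.3  29.3  40. ] [564.2  29.9  40. ]
(array([559.5, 127.1,  40.7]), np.float64(5.172219026385857)) [561.8 128.2  40. ] [557.2 125.3  40. ]
(array([551.9, 219.7,  40.5]), np.float64(4.0807700710506944)) [553.7 220.6  40. ] [550.1 218.6  40. ]
rear58 [776.  -49.2  58. ]
rear58 [755.8 235.   58. ]
rear y+ scene [750.6 232.4  58. ]
front bottom y+ side [550.  219.8   0. ]
scene y- bottom front/rear [568.  -54.7   0. ]
scene y- bottom front/rear [770.2 -33.    0. ]
```

```bash
python3 - <<'E'
from h import *
np.set_printoptions(precision=1,suppress=True)
S=dict(np.load('pics/scene0.npz'));D=dict(np.load('pics/side0.npz'))
def run(f,o,pts,z):
    P=[onz(f,np.array(p)/4.0625+o-.4,z)[:2] for p in pts]
    for a,b in zip(P,P[1:]): print(a,b,np.linalg.norm(b-a),np.degrees(np.arctan2(*(b-a)[::-1]))%90)
run(D,np.array([273,293]),[(68,120),(143,185),(205,118)],90)
run(S,np.array([242,78]),[(92,118),(120,142),(172,132)],90)
run(S,np.array([242,78]),[(90,185),(118,212),(168,200)],0)
E
python3 - <<'E'
import cv2,numpy as np
s=cv2.imread('pics/scene0.png');d=cv2.imread('pics/side0.png')
a=cv2.resize(d[298:352,280:330],(370,400),interpolation=cv2.INTER_CUBIC)
b=cv2.resize(s[84:134,255:295],(320,400),interpolation=cv2.INTER_CUBIC)
cv2.imwrite('pics/c7.png',np.hstack([a,b]))
E
```

```text
[461.6 398.4] [421.5 430.1] 51.12274507487679 51.650128959993424
[421.5 430.1] [389.5 390.4] 50.98547695443887 51.14059873639596
[402.  367.3] [438.9 351.5] 40.18451456114236 66.76481097200447
[438.9 351.5] [468.1 387.5] 46.365026627464154 50.931599308876166
[390.2 388.1] [430.4 369.1] 44.45320630200092 64.75021484481702
[430.4 369.1] [458.6 407.7] 47.761209209631886 53.88909953008456
```

View pics/c7.png

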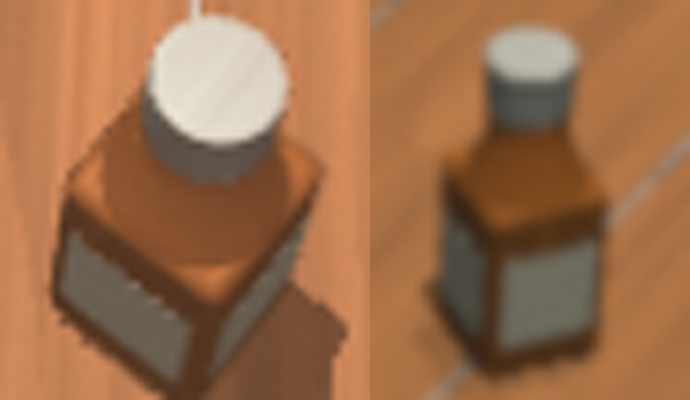

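```bash
cat >> h.py <<'E'
def delta(target,yaw_deg):
    "tool-frame shift (m) and rz to reach target mm, tool-y yaw, tool down"
    o=arm.get_obs(); r=R.from_quat(o['tool_rot']); d=r.inv().apply(np.array(target)-o['eef_pos'])/1000
    y=np.radians(yaw_deg); c,s=np.cos(y),np.sin(y)
    T=np.array([[-s,c,0],[c,s,0],[0,0,-1.]]) .T   # columns x,y,z
    T=np.column_stack([np.array([-s,c,0])*-1*-1,np.array([c,s,0]),np.array([0,0,-1.])])
    if np.linalg.det(T)<0: T[:,0]*=-1
    rv=(r.inv()*R.from_matrix(T)).as_rotvec()
    print('t',o['clock'],'pos',o['eef_pos'].round(1),'gap',round(o['finger_gap'],1),'F',np.round(o['force'],1),'| delta',d.round(4),'rv',rv.round(4))
E
python3 - <<'E'
from h import *
delta([575,415.7,200],94.2)
E
```

```text
t 0.15 pos [192.6 541.4 252.6] gap 85.6 F [-0.5  0.6 -0.6] | delta [-0.4025  0.0098  0.0525] rv [-0.0012 -0.0005 -0.4151]
```

```bash
python3 -m crank '[[[-0.03,0,0,0,0,-0.03,0],[-0.06,0,0,0,0,-0.06,0],[-0.1,0.003,0,0,0,-0.1,0],[-0.14,0.004,0,0,0,-0.15,0],[-0.18,0.005,0,0,0,-0.2,0],[-0.22,0.006,0.01,0,0,-0.25,0],[-0.26,0.007,0.02,0,0,-0.3,0],[-0.3,0.008,0.03,0,0,-0.35,0],[-0.34,0.009,0.04,0,0,-0.4,0],[-0.37,0.01,0.05,0,0,-0.415,0],[-0.39,0.01,0.0525,0,0,-0.415,0],[-0.4025,0.0098,0.0525,0,0,-0.415,0],[-0.4025,0.0098,0.0525,0,0,-0.415,0],[-0.4025,0.0098,0.0525,0,0,-0.415,0],[-0.4025,0.0098,0.0525,0,0,-0.415,0]]]' 50
python3 - <<'E'
from h import *
delta([575,415.7,115],94.2); grab('wrist','w1.png');grab('side','s1.png')
E
```

```text
clock: 1.4
eef_pos: [574.4, 416.4, 200.7]
tool_rot: [-0.037, 0.999, 0.0, -0.0]
force: [0.2, 0.1, -0.9]
finger_gap: 85.4
t 1.4 pos [574.4 416.4 200.7] gap 85.4 F [ 0.2  0.1 -0.9] | delta [-0.0007 -0.0008  0.0857] rv [ 0.0001 -0.0008  0.0005]
```

View pics/w1.png

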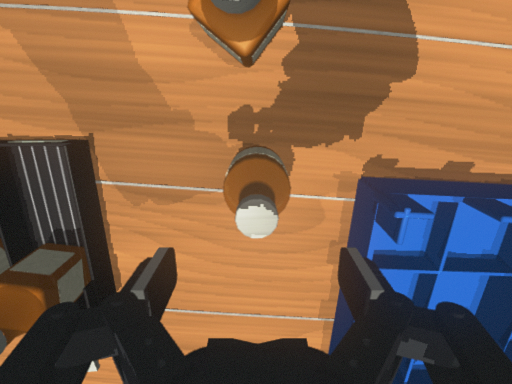

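View pics/s1.png

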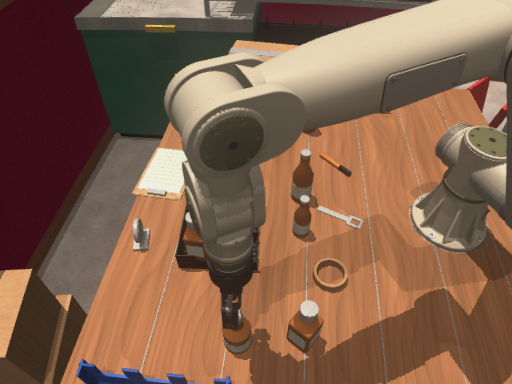

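```bash
python3 - <<'E'
from h import *
S=dict(np.load('pics/scene0.npz'));D=dict(np.load('pics/side0.npz'))
for p in [(331,108),(333,83)]: print(p,onz(S,p,0).round(),onz(S,p,60).round(),onz(S,p,90).round())
w=arm.grab_frame('wrist')
for p in [(355,180),(345,250)]: print(p,[onz(w,p,z).round() for z in (0,40,60,90)])
print(onz(w,(256.5,220),135))
E
```

```text
(331, 108) [553. 607.   0.] [582. 528.  60.] [597. 488.  90.]
(333, 83) [487. 766.   0.] [520. 678.  60.] [536. 634.  90.]
(355, 180) [array([578., 533.,   0.]), array([567., 518.,  40.]), array([562., 510.,  60.]), array([554., 499.,  90.])]
(345, 250) [array([671., 537.,   0.]), array([649., 522.,  40.]), array([638., 514.,  60.]), array([622., 502.,  90.])]
[577.35529672 416.48694772 135.        ]
```

```bash
python3 -m crank '[[[0,0,0.02,0,0,0,0],[0,0,0.04,0,0,0,0],[-0.001,-0.001,0.06,0,0,0,0],[-0.002,-0.001,0.075,0,0,0,0],[-0.002,-0.001,0.085,0,0,0,0],[-0.002,-0.001,0.086,0,0,0,0],[-0.002,-0.001,0.086,0,0,0,0.3],[-0.002,-0.001,0.086,0,0,0,0.5],[-0.002,-0.001,0.086,0,0,0,0.6],[-0.002,-0.001,0.086,0,0,0,0.8],[-0.002,-0.001,0.086,0,0,0,1],[-0.002,-0.001,0.086,0,0,0,1],[-0.002,-0.001,0.086,0,0,0,1],[-0.002,-0.001,0.086,0,0,0,1],[-0.002,-0.001,0.086,0,0,0,1],[-0.002,-0.001,0.086,0,0,0,1]]]' 50
python3 - <<'E'
from h import *
delta([575,415.7,115],94.2); grab('wrist','w2.png')
E
```

```text
clock: 2.88
eef_pos: [577.9, 415.8, 116.2]
tool_rot: [-0.037, 0.999, 0.001, 0.001]
force: [-0.3, 0.6, 4.6]
finger_gap: 30.0
t 2.8833 pos [577.9 415.8 116.2] gap 30.0 F [-0.3  0.6  4.6] | delta [0.0029 0.0001 0.0012] rv [0.0014 0.0021 0.0001]
```

View pics/w2.png

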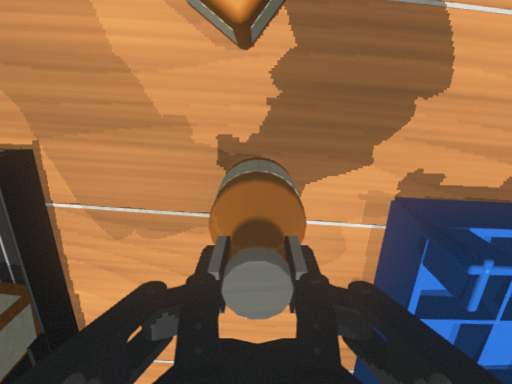

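```bash
python3 -m crank '[[[0,0,-0.005,0,0,0,1],[0,0,-0.015,0,0,0,1],[0,0,-0.03,0,0,0,1],[0,0,-0.045,0,0,0,1],[0,0,-0.06,0,0,0,1],[0,0,-0.07,0,0,0,1],[0,0,-0.075,0,0,0,1],[0,0,-0.075,0,0,0,1]]]' 60
python3 - <<'E'
from h import *
delta([624,83,190],94.2)
E
```

```text
clock: 3.6
eef_pos: [577.8, 415.4, 191.1]
tool_rot: [-0.037, 0.999, 0.0, 0.001]
force: [0.7, -0.2, -3.4]
finger_gap: 29.6
t 3.6 pos [577.8 415.4 191.1] gap 29.6 F [ 0.7 -0.2 -3.4] | delta [-0.0218 -0.3349  0.0009] rv [ 0.0008  0.0017 -0.0002]
```

```bash
python3 -m crank '[[[0,-0.005,0,0,0,0,1],[-0.001,-0.015,0,0,0,0,1],[-0.002,-0.035,0,0,0,0,1],[-0.003,-0.055,0,0,0,0,1],[-0.005,-0.08,0,0,0,0,1],[-0.007,-0.105,0,0,0,0,1],[-0.008,-0.13,0,0,0,0,1],[-0.01,-0.155,0,0,0,0,1],[-0.012,-0.18,0,0,0,0,1],[-0.014,-0.205,0,0,0,0,1],[-0.015,-0.23,0,0,0,0,1],[-0.017,-0.255,0,0,0,0,1],[-0.018,-0.275,0,0,0,0,1],[-0.019,-0.295,0,0,0,0,1],[-0.02,-0.31,0,0,0,0,1],[-0.021,-0.32,0,0,0,0,1],[-0.022,-0.33,0,0,0,0,1],[-0.022,-0.335,0,0,0,0,1],[-0.022,-0.335,0,0,0,0,1],[-0.022,-0.335,0,0,0,0,1]]]' 60
python3 - <<'E'
from h import *
delta([624,83,121],94.2); grab('wrist','w3.png');grab('scene','s3.png')
E
```

```text
clock: 5.27
eef_pos: [623.7, 83.1, 189.7]
tool_rot: [-0.037, 0.999, 0.0, -0.0]
force: [1.0, 0.2, -4.1]
finger_gap: 29.6
t 5.2667 pos [623.7  83.1 189.7] gap 29.6 F [ 1.   0.2 -4.1] | delta [-0.0003 -0.0002  0.0687] rv [ 0.0006 -0.0001  0.0001]
```

View pics/w3.png

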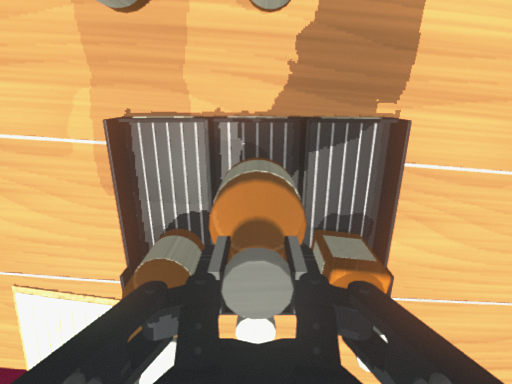

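View pics/s3.png

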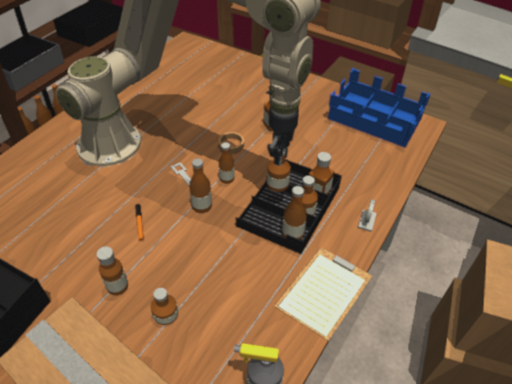

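```bash
python3 -m crank '[[[0,0,0.008,0,0,0,1],[0,0,0.02,0,0,0,1],[0,0,0.034,0,0,0,1],[0,0,0.046,0,0,0,1],[0,0,0.056,0,0,0,1],[0,0,0.061,0,0,0,1],[0,0,0.064,0,0,0,1],[0,0,0.066,0,0,0,1],[0,0,0.0675,0,0,0,1],[0,0,0.0685,0,0,0,1],[0,0,0.0685,0,0,0,1],[0,0,0.0685,0,0,0,1]]]' 60
```

```text
clock: 6.37
eef_pos: [624.1, 82.7, 121.8]
tool_rot: [-0.037, 0.999, 0.0, 0.0]
force: [0.6, 0.8, -4.3]
finger_gap: 29.7
```

```bash
python3 -m crank '[[[0,0,0.0007,0,0,0,1],[0,0,0.0014,0,0,0,1],[0,0,0.0014,0,0,0,1],[0,0,0.0014,0,0,0,1]]]'
```

```text
clock: 6.7
eef_pos: [624.0, 82.7, 120.2]
tool_rot: [-0.037, 0.999, 0.0, 0.0]
force: [0.3, 0.1, -1.7]
finger_gap: 29.7
```

```bash
python3 -m crank '[[[0,0,0.0006,0,0,0,1],[0,0,0.0006,0,0,0,1],[0,0,0.0006,0,0,0,0.55],[0,0,0.0006,0,0,0,0.45],[0,0,0.0006,0,0,0,0.35],[0,0,0.0006,0,0,0,0.3],[0,0,0.0006,0,0,0,0.3],[0,0,0.0006,0,0,0,0.3]]]'
python3 - <<'E'
from h import *
delta([624,83,200],94.2); grab('wrist','w4.png')
E
```

```text
clock: 7.37
eef_pos: [623.8, 82.8, 119.2]
tool_rot: [-0.037, 0.999, 0.0, -0.0]
force: [0.3, 0.4, -0.6]
finger_gap: 59.6
t 7.3667 pos [623.8  82.8 119.2] gap 59.6 F [ 0.3  0.4 -0.6] | delta [-0.0002  0.0002 -0.0808] rv [ 0.0001 -0.     -0.0001]
```

View pics/w4.png

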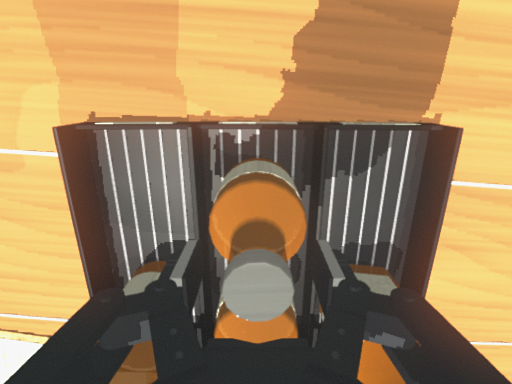

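```bash
python3 -m crank '[[[0,0,-0.02,0,0,0,0.3],[0,0,-0.045,0,0,0,0.3],[0,0,-0.07,0,0,0,0.3],[0,0,-0.09,0,0,0,0.2],[0,0,-0.1,0,0,0,0.1],[0,0,-0.1,0,0,0,0]]]'
python3 - <<'E'
from h import *
delta([426,393,220],52.2)
E
```

```text
clock: 7.92
eef_pos: [625.2, 82.8, 222.1]
tool_rot: [-0.037, 0.999, -0.0, 0.003]
force: [0.7, 0.2, -0.2]
finger_gap: 85.2
t 7.9167 pos [625.2  82.8 222.1] gap 85.2 F [ 0.7  0.2 -0.2] | delta [0.176  0.324  0.0012] rv [0.0016 0.0049 0.7329]
```

```bash
python3 -m crank '[[[0.015,0.027,0,0,0,0.07,0],[0.03,0.055,0,0,0,0.14,0],[0.048,0.09,0,0,0,0.22,0],[0.066,0.12,0,0,0,0.3,0],[0.084,0.155,0,0,0,0.38,0],[0.102,0.19,0,0,0,0.46,0],[0.12,0.22,0,0,0,0.55,0],[0.138,0.255,0,0,0,0.63,0],[0.156,0.29,0,0,0,0.7,0],[0.17,0.31,0,0,0,0.733,0],[0.176,0.324,0,0,0,0.733,0],[0.176,0.324,0,0,0,0.733,0],[0.176,0.324,0,0,0,0.733,0],[0.176,0.324,0,0,0,0.733,0]]]' 60
python3 - <<'E'
from h import *
delta([426,393,139],52.2); f=grab('wrist','w5.png'); np.savez('pics/w5.npz',**f)
E
```

```text
clock: 9.08
eef_pos: [424.4, 392.3, 218.1]
tool_rot: [0.324, 0.946, -0.001, -0.0]
force: [-0.2, 0.8, 0.3]
finger_gap: 85.1
t 9.0833 pos [424.4 392.3 218.1] gap 85.1 F [-0.2  0.8  0.3] | delta [-0.0009  0.0016  0.0791] rv [-0.0018 -0.0002 -0.0001]
```

View pics/w5.png

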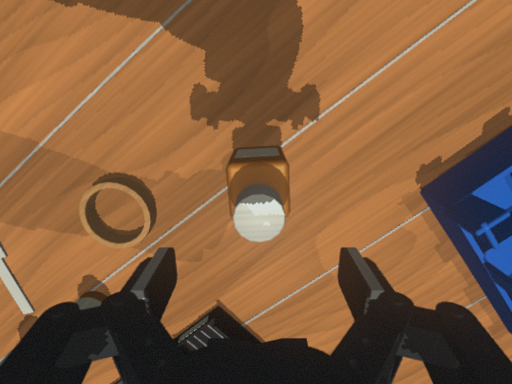

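```bash
python3 -m crank '[[[0,0.001,0.02,0,0,0,0],[0,0.0015,0.04,0,0,0,0],[-0.001,0.0015,0.058,0,0,0,0],[-0.001,0.0015,0.07,0,0,0,0],[-0.001,0.0015,0.079,0,0,0,0],[-0.001,0.0015,0.079,0,0,0,0],[-0.001,0.0015,0.079,0,0,0,0.3],[-0.001,0.0015,0.079,0,0,0,0.45],[-0.001,0.0015,0.079,0,0,0,0.6],[-0.001,0.0015,0.079,0,0,0,0.8],[-0.001,0.0015,0.079,0,0,0,1],[-0.001,0.0015,0.079,0,0,0,1],[-0.001,0.0015,0.079,0,0,0,1],[-0.001,0.0015,0.079,0,0,0,1],[-0.001,0.0015,0.079,0,0,0,1]]]' 60
python3 - <<'E'
from h import *
delta([426,393,139],52.2); grab('wrist','w6.png')
E
```

```text
clock: 10.38
eef_pos: [426.7, 393.8, 141.6]
tool_rot: [0.324, 0.946, 0.001, 0.001]
force: [-1.0, -0.7, 4.7]
finger_gap: 37.0
t 10.3833 pos [426.7 393.8 141.6] gap 37.0 F [-1.  -0.7  4.7] | delta [ 0.     -0.001   0.0026] rv [0.0016 0.0009 0.    ]
```

View pics/w6.png

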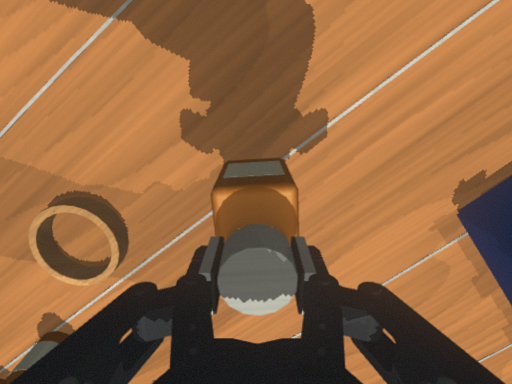

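```bash
python3 -m crank '[[[0,0,-0.005,0,0,0,1],[0,0,-0.015,0,0,0,1],[0,0,-0.03,0,0,0,1],[0,0,-0.045,0,0,0,1],[0,0,-0.06,0,0,0,1],[0,0,-0.07,0,0,0,1],[0,0,-0.075,0,0,0,1],[0,0,-0.075,0,0,0,1],[0,0,-0.075,0,0,0,1]]]' 70
python3 - <<'E'
from h import *
delta([615,178,212],94.2); grab('wrist','w7.png'); grab('side','s7.png')
E
```

```text
clock: 11.18
eef_pos: [426.1, 393.5, 215.0]
tool_rot: [0.324, 0.946, -0.0, -0.0]
force: [-0.1, 0.5, -2.8]
finger_gap: 36.7
t 11.1833 pos [426.1 393.5 215. ] gap 36.7 F [-0.1  0.5 -2.8] | delta [-0.2813 -0.0546  0.003 ] rv [-1.000e-04 -2.000e-04 -7.331e-01]
```

View pics/w7.png

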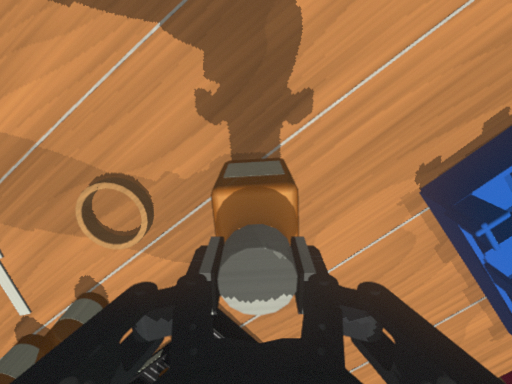

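View pics/s7.png

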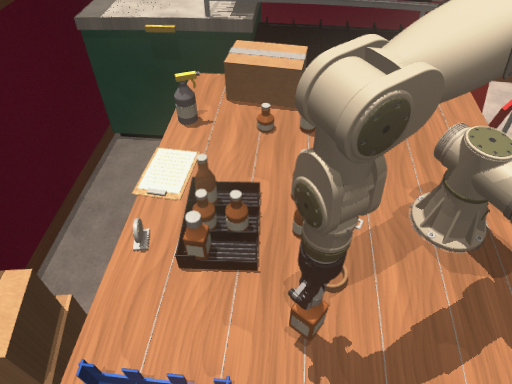

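```bash
python3 -m crank '[[[-0.005,-0.001,0,0,0,-0.02,1],[-0.015,-0.003,0,0,0,-0.05,1],[-0.03,-0.006,0,0,0,-0.1,1],[-0.05,-0.01,0,0,0,-0.16,1],[-0.07,-0.014,0,0,0,-0.22,1],[-0.092,-0.018,0,0,0,-0.28,1],[-0.114,-0.022,0,0,0,-0.34,1],[-0.136,-0.026,0,0,0,-0.4,1],[-0.158,-0.031,0,0,0,-0.46,1],[-0.18,-0.035,0,0,0,-0.52,1],[-0.202,-0.039,0,0,0,-0.58,1],[-0.224,-0.043,0,0,0,-0.64,1],[-0.243,-0.047,0,0,0,-0.69,1],[-0.258,-0.05,0,0,0,-0.72,1],[-0.27,-0.052,0,0,0,-0.733,1],[-0.278,-0.054,0,0,0,-0.733,1],[-0.2813,-0.0546,0,0,0,-0.733,1],[-0.2813,-0.0546,0,0,0,-0.733,1],[-0.2813,-0.0546,0,0,0,-0.733,1]]]' 70
python3 - <<'E'
from h import *
delta([615,178,145.6],94.2); grab('wrist','w8.png'); grab('side','s8.png')
E
```

```text
clock: 12.87
eef_pos: [614.5, 178.4, 214.9]
tool_rot: [-0.037, 0.999, 0.0, -0.001]
force: [0.3, 0.0, -3.0]
finger_gap: 37.1
t 12.8667 pos [614.5 178.4 214.9] gap 37.1 F [ 0.3  0.  -3. ] | delta [-0.0005 -0.0004  0.0693] rv [ 0.0004 -0.0011 -0.0001]
```

View pics/w8.png

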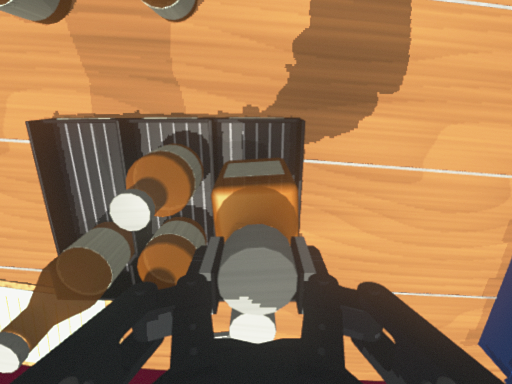

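View pics/s8.png

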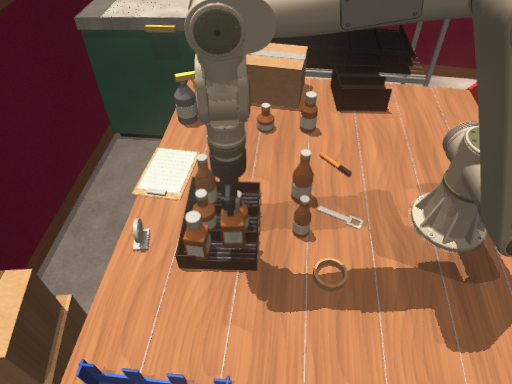

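```bash
python3 -m crank '[[[0,0,0.008,0,0,0,1],[0,0,0.02,0,0,0,1],[0,0,0.034,0,0,0,1],[0,0,0.046,0,0,0,1],[0,0,0.056,0,0,0,1],[0,0,0.061,0,0,0,1],[0,0,0.064,0,0,0,1],[0,0,0.066,0,0,0,1],[0,0,0.0675,0,0,0,1],[0,0,0.069,0,0,0,1],[0,0,0.069,0,0,0,1],[0,0,0.069,0,0,0,1]]]' 70
```

```text
clock: 13.97
eef_pos: [615.3, 178.1, 146.7]
tool_rot: [-0.037, 0.999, 0.0, 0.0]
force: [-0.4, 0.3, -3.8]
finger_gap: 37.0
```

```bash
python3 -m crank '[[[0,0,0.0007,0,0,0,1],[0,0,0.0014,0,0,0,1],[0,0,0.0014,0,0,0,1],[0,0,0.0014,0,0,0,1]]]'
```

```text
clock: 14.3
eef_pos: [615.5, 178.0, 145.7]
tool_rot: [-0.037, 0.999, 0.0, 0.001]
force: [-0.7, -0.8, 1.4]
finger_gap: 36.9
```

```bash
python3 -m crank '[[[0,0,0,0,0,0,0.45],[0,0,0,0,0,0,0.4],[0,0,0,0,0,0,0.35],[0,0,0,0,0,0,0.25],[0,0,0,0,0,0,0.25],[0,0,0,0,0,0,0.25]]]'
python3 - <<'E'
from h import *
delta([615,178,200],94.2); grab('wrist','w9.png')
E
```

```text
clock: 14.8
eef_pos: [615.1, 178.0, 144.9]
tool_rot: [-0.037, 0.999, 0.0, 0.0]
force: [-0.6, -0.5, 0.1]
finger_gap: 63.8
t 14.8 pos [615.1 178.  144.9] gap 63.8 F [-0.6 -0.5  0.1] | delta [ 0.0001 -0.     -0.0551] rv [ 0.0001  0.0001 -0.0001]
```

View pics/w9.png

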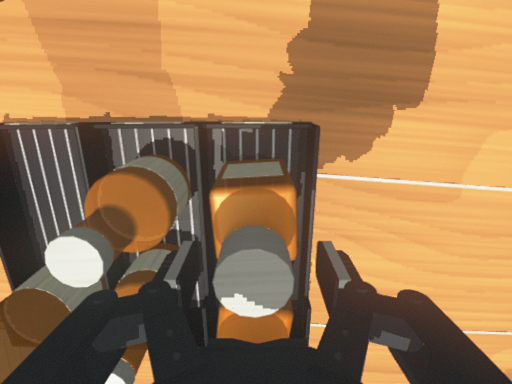

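```bash
python3 -m crank '[[[0,0,-0.02,0,0,0,0.25],[0,0,-0.045,0,0,0,0.25],[0,0,-0.07,0,0,0,0.25],[0,0,-0.09,0,0,0,0.2],[0,0,-0.1,0,0,0,0.1],[0,0,-0.1,0,0,0,0],[0,0,-0.1,0,0,0,0]]]'
python3 - <<'E'
from h import *
delta([443.5,-55.5,240],94.2)
E
```

```text
clock: 15.43
eef_pos: [615.2, 178.0, 244.7]
tool_rot: [-0.037, 0.999, 0.0, 0.0]
force: [-1.1, -0.9, 0.0]
finger_gap: 85.3
t 15.4333 pos [615.2 178.  244.7] gap 85.3 F [-1.1 -0.9  0. ] | delta [ 0.1883 -0.2204  0.0046] rv [ 0.0001  0.0006 -0.0001]
```

```bash
python3 -m crank '[[[0.012,-0.014,0,0,0,0,0],[0.03,-0.035,0,0,0,0,0],[0.05,-0.058,0,0,0,0,0],[0.07,-0.082,0,0,0,0,0],[0.09,-0.105,0,0,0,0,0],[0.11,-0.129,0,0,0,0,0],[0.13,-0.152,0,0,0,0,0],[0.15,-0.176,0,0,0,0,0],[0.17,-0.199,0,0,0,0,0],[0.182,-0.213,0,0,0,0,0],[0.188,-0.22,0.003,0,0,0,0],[0.188,-0.22,0.003,0,0,0,0],[0.188,-0.22,0.003,0,0,0,0],[0.188,-0.22,0.003,0,0,0,0]]]' 60
python3 - <<'E'
from h import *
delta([443.5,-55.5,157],94.2); f=grab('wrist','w10.png'); print(onz(f,(256,225),180))
E
```

```text
clock: 16.6
eef_pos: [444.0, -54.5, 241.2]
tool_rot: [-0.037, 0.999, 0.0, -0.0]
force: [0.2, 0.5, 0.3]
finger_gap: 85.2
t 16.6 pos [444.  -54.5 241.2] gap 85.2 F [0.2 0.5 0.3] | delta [ 0.0005 -0.001   0.0842] rv [ 0.0008 -0.0006  0.0005]
[448.86284434 -55.13421585 180.        ]
```

View pics/w10.png

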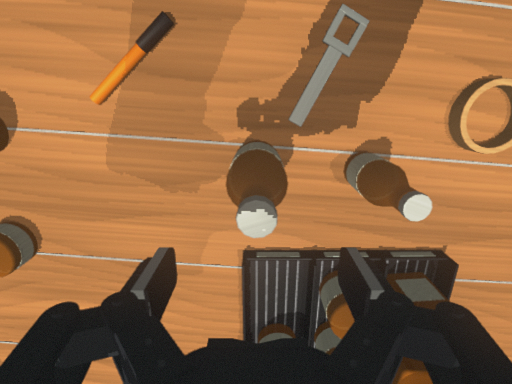

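```bash
python3 -m crank '[[[0,-0.001,0.02,0,0,0,0],[0,-0.001,0.04,0,0,0,0],[0,-0.001,0.06,0,0,0,0],[0,-0.001,0.075,0,0,0,0],[0,-0.001,0.084,0,0,0,0],[0,-0.001,0.084,0,0,0,0],[0,-0.001,0.084,0,0,0,0.3],[0,-0.001,0.084,0,0,0,0.5],[0,-0.001,0.084,0,0,0,0.6],[0,-0.001,0.084,0,0,0,0.8],[0,-0.001,0.084,0,0,0,1],[0,-0.001,0.084,0,0,0,1],[0,-0.001,0.084,0,0,0,1],[0,-0.001,0.084,0,0,0,1],[0,-0.001,0.084,0,0,0,1]]]' 60
python3 -m crank '[[[0,0,-0.005,0,0,0,1],[0,0,-0.015,0,0,0,1],[0,0,-0.03,0,0,0,1],[0,0,-0.045,0,0,0,1],[0,0,-0.06,0,0,0,1],[0,0,-0.065,0,0,0,1],[0,0,-0.065,0,0,0,1]]]' 70
python3 - <<'E'
from h import *
delta([629,-12,222],94.2); grab('wrist','w11.png'); grab('side','s11.png')
E
```

```text
clock: 17.9
eef_pos: [444.3, -56.0, 158.8]
tool_rot: [-0.037, 0.999, 0.0, 0.001]
force: [-0.5, 1.7, 6.5]
finger_gap: 27.1
clock: 18.48
eef_pos: [444.1, -56.4, 223.6]
tool_rot: [-0.037, 0.999, -0.0, 0.001]
force: [0.4, -0.3, -5.5]
finger_gap: 27.1
t 18.4833 pos [444.1 -56.4 223.6] gap 27.1 F [ 0.4 -0.3 -5.5] | delta [-0.1877  0.0308  0.0018] rv [-0.0007  0.0012 -0.0003]
```

View pics/w11.png

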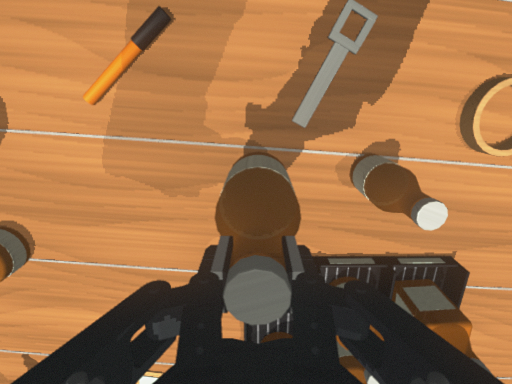

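View pics/s11.png

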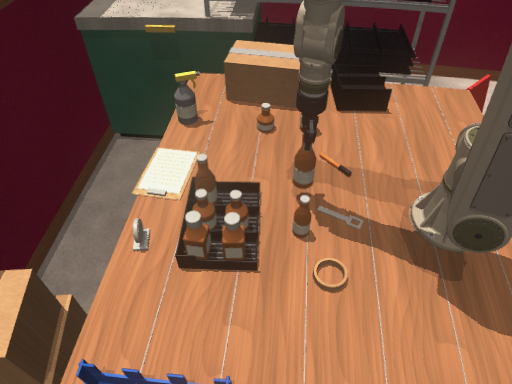

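```bash
python3 -m crank '[[[-0.005,0.001,0,0,0,0,1],[-0.015,0.003,0,0,0,0,1],[-0.03,0.005,0,0,0,0,1],[-0.047,0.008,0,0,0,0,1],[-0.065,0.011,0,0,0,0,1],[-0.083,0.014,0,0,0,0,1],[-0.101,0.017,0,0,0,0,1],[-0.119,0.02,0,0,0,0,1],[-0.137,0.023,0,0,0,0,1],[-0.153,0.026,0,0,0,0,1],[-0.166,0.028,0,0,0,0,1],[-0.176,0.029,0,0,0,0,1],[-0.183,0.03,0,0,0,0,1],[-0.187,0.031,0,0,0,0,1],[-0.187,0.031,0,0,0,0,1],[-0.187,0.031,0,0,0,0,1]]]' 70
python3 - <<'E'
from h import *
delta([629,-12,162.8],94.2); grab('wrist','w12.png'); grab('scene','s12.png')
E
```

```text
clock: 19.92
eef_pos: [627.7, -11.4, 222.3]
tool_rot: [-0.037, 0.999, 0.0, -0.001]
force: [0.0, -0.3, -5.3]
finger_gap: 26.9
t 19.9167 pos [627.7 -11.4 222.3] gap 26.9 F [ 0.  -0.3 -5.3] | delta [-0.0014 -0.0007  0.0595] rv [ 0.0003 -0.0012  0.0001]
```

View pics/w12.png

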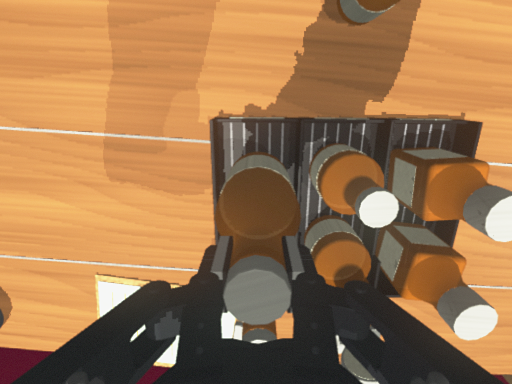

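View pics/s12.png

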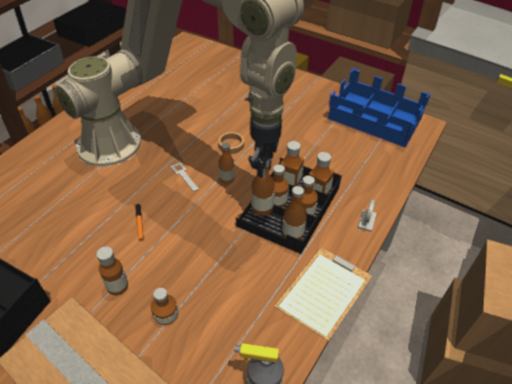

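Centred in the lane (lane edges about 215 to 300 px, bottle at 258), so I lower it.

```bash
python3 -m crank '[[[0,0,0.008,0,0,0,1],[0,0,0.02,0,0,0,1],[0,0,0.034,0,0,0,1],[0,0,0.044,0,0,0,1],[0,0,0.05,0,0,0,1],[0,0,0.054,0,0,0,1],[0,0,0.056,0,0,0,1],[0,0,0.0575,0,0,0,1],[0,0,0.0585,0,0,0,1],[0,0,0.0585,0,0,0,1],[0,0,0.0585,0,0,0,1]]]' 70
```

```text
clock: 20.93
eef_pos: [628.2, -11.6, 164.9]
tool_rot: [-0.037, 0.999, -0.0, 0.0]
force: [-0.0, 0.2, -5.0]
finger_gap: 26.9
```

```bash
python3 -m crank '[[[0,0,0.0008,0,0,0,1],[0,0,0.0016,0,0,0,1],[0,0,0.002,0,0,0,1],[0,0,0.002,0,0,0,1]]]'
```

```text
clock: 21.27
eef_pos: [628.2, -11.5, 162.9]
tool_rot: [-0.037, 0.999, 0.0, 0.0]
force: [-0.2, -0.2, -1.4]
finger_gap: 27.4
```

```bash
python3 -m crank '[[[0,0,0.0005,0,0,0,1],[0,0,0.0005,0,0,0,1],[0,0,0.0005,0,0,0,0.55],[0,0,0.0005,0,0,0,0.45],[0,0,0.0005,0,0,0,0.35],[0,0,0.0005,0,0,0,0.3],[0,0,0.0005,0,0,0,0.3],[0,0,0.0005,0,0,0,0.3]]]'
python3 -m crank '[[[0,0,-0.02,0,0,0,0.3],[0,0,-0.045,0,0,0,0.3],[0,0,-0.07,0,0,0,0.3],[0,0,-0.09,0,0,0,0.3],[0,0,-0.1,0,0,0,0.3],[0,0,-0.1,0,0,0,0.3]]]'
python3 -m crank '[[[0.03,0,0,0,0,0,0.3],[0.06,0,0,0,0,0,0.3],[0.1,0,0,0,0,0,0.3],[0.14,0,0,0,0,0,0.3],[0.18,0,0,0,0,0,0.3],[0.2,0,0,0,0,0,0.3],[0.2,0,0,0,0,0,0.3],[0.2,0,0,0,0,0,0.3]]]'
python3 - <<'E'
from h import *
grab('scene','s13.png');grab('side','d13.png')
s=cv2.imread('pics/s13.png')[110:255,225:355];d=cv2.imread('pics/d13.png')[145:280,165:275]
cv2.imwrite('pics/z13.png',np.hstack([cv2.resize(s,(390,435)),cv2.resize(d,(354,435))]))
E
```

```text
clock: 21.93
eef_pos: [628.0, -11.6, 161.9]
tool_rot: [-0.037, 0.999, 0.0, 0.0]
force: [-0.6, 0.8, -0.2]
finger_gap: 59.7
clock: 22.43
eef_pos: [629.2, -11.7, 264.7]
tool_rot: [-0.037, 0.999, -0.0, 0.002]
force: [-0.2, -0.4, -0.2]
finger_gap: 60.2
clock: 23.1
eef_pos: [427.3, -26.1, 261.1]
tool_rot: [-0.036, 0.999, 0.0, -0.0]
force: [-0.0, -0.8, -0.3]
finger_gap: 59.7
```

View pics/z13.png

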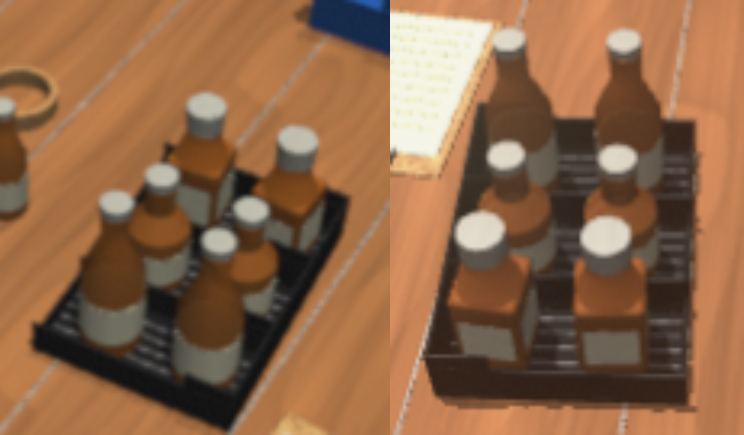

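View pics/s13.png

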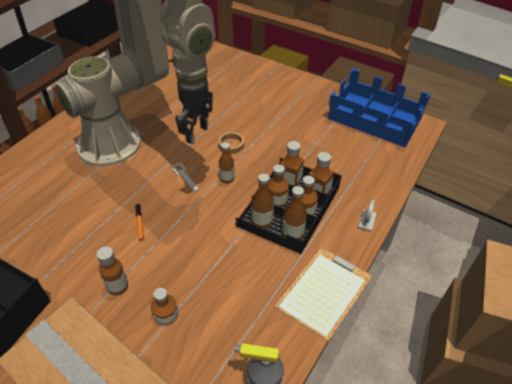

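View pics/d13.png

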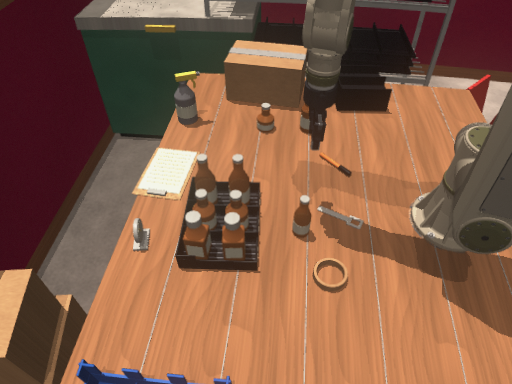

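```bash
python3 - <<'E'
from h import *
S=dict(np.load('pics/scene0.npz'));D=dict(np.load('pics/side0.npz'))
c,s=np.cos(.073),np.sin(.073)
for n,a,b in [('long',(117,203),(624-390,41)),('stub',(162,176),(618-390,158)),('sq',(206,107),(605-390,236))]:
    p,e=tri(S,np.array(a)/3+[225,110]-.3,D,np.array(b)/3.22+[165,145]-.3)
    q=p-[665,86,0]; print(n,p.round(1),round(e,1),'tray',round(c*q[0]+s*q[1],1),round(-s*q[0]+c*q[1],1))
print(arm.get_obs()['force'],abs(arm.get_obs()['dq']).max())
arm.close_job()
E
```

```text
long [627.  -10.1 184. ] 1.0 tray -44.9 -93.1
stub [620.9  82.7 139.3] 1.3 tray -44.2 -0.1
sq [615.9 176.5 153.9] 0.7 tray -42.3 93.9
[ 0.57054144  0.35300646 -0.07134847] 0.021037701335761078
the job is handed in; nothing more can be done
```

The three matching bottles now stand upright in their lanes, each in front of its fellow, and I handed the job in at about 23 s. I told the matching bottles from the look-alikes by cap heights triangulated from the scene and side cameras, and by body shape. I carried each by its neck or cap and released it only once the wrist force showed the tray was taking its weight.

| Bottle | Tray x, mm (target -43) | Tray y, mm | Lane centre y, mm | Cap height, mm (expected on tray floor) |
|---|---|---|---|---|
| Long | -44.9 | -93.1 | -95 | 184.0 (184) |
| Stubby | -44.2 | -0.1 | 0 | 139.3 (139) |
| Square | -42.3 | 93.9 | 95 | 153.9 (154) |

- **Last pictures:** all six tray bottles stand upright. The three look-alikes are still standing and appear unmoved; I judged that by eye and did not re-measure them. The arm hung clear of everything with near-zero force.
- **Small disagreements:**
  - The tray corner measurements differed by up to about 5 mm between views, so the tray frame is good to only a few millimetres.
  - The finger opening on the square bottle read 37 mm where I expected the 38.6 mm cap, so the pads probably held partly on its neck. It hung and placed upright.

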